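# Hang the deep accessory carrier on the fork hanger

## Robot

A 7-joint arm with a two-finger parallel gripper is mounted at the origin on the work surface. World frame = base frame: x ahead of the robot, y to its left, z up, the work surface at z = 0. Lengths are in m, angles in rad, forces in N, time in s.
With the tool pointing down it reaches from about 0.425 to 0.925 m from the base axis. Payload 6.8 kg.
Tool frame: the origin (TCP) lies at the very end of the fingers, on their centre line; the grasp point (between the pads) lies 19 mm behind it; z points along the fingers, y is the line along which they close (so a half turn about z gives the same grasp; the last joint's range is limited). The gripper opens to 85 mm and grips with 20 to 120 N. Pads are 22 mm wide; open, the fingers measure 114 mm over their backs; the gripper's body (76 mm by 85 mm) begins 54 mm behind the grasp point. The pads swing forward as they close: fully open they stand 13 mm farther back than shut.
Start: joints at [-1.341, 0.477, 0.022, 1.555, -0.011, 1.109, -0.083], TCP at [0.224, 0.637, 0.231] pointing down, gripper open.
Joint ranges: [-2.96, 2.96], [-0.34, 2.1], [-1.41, 1.46], [0.24, 2.44], [-1.37, 4.51], [0.17, 1.92], [-2.96, 2.96]. Speed limits (rad/s): [2.39, 2.39, 3.14, 3.14, 3.14, 3.14, 3.14].

## Interface

Orientations are given as a rotation vector (axis times angle).
In Python, from bench import r gives the robot as it stands.
- The arm moves only by the tool play_rows, never from a script. Its argument "targets" is text: rows parted by semicolons, each of 5 numbers parted by spaces: the closure, from -1 (fully open) to 1 (shut), then the shift along the tool's x, y, z in m, then the turn about the tool's z in rad. In form: gripper dx dy dz spin; .... A call has 1 to 8 rows; each row is the pose to reach, as a shift and turn from the pose commanded when the call began, along the tool's axes at that moment; what a row does not reach only later rows make up. A row lasts 1/12 s, in which the tool goes at most 41.7 mm and 7.16 degrees, less where a joint would pass 70% of its speed; a pose out of reach is approached as far as the arm can. A call with a gripper value outside its range is refused whole. The fingers move at their own pace and stop on an object; "squeeze" is the grip in N (left out, the last holds). Time passes only in rows, so rows that repeat a pose let the fingers close. It gives the time, the measured TCP pose, the force, the opening and the grip force at its end, in the units of the state.
- r.get_obs(): the state, without advancing time (a new reading comes with each control period).
- r.grab_frame(name): name is "side" or "top"; returns the picture (420x560x3 uint8, red, green, blue); there is no depth.
- r.camera_info(name): a dict with "fov_y" (degrees; the focal length in pixels is half the picture's height over the tangent of half this angle, whatever the lens; pixels are square), "cx", "cy" (the principal point, pixels), "k1" (the pictures are not rectified: a ray, as slopes to the right and down, at radius r is drawn at 1 + k1 r^2 times it, then the intrinsics apply), "position" and "rotation" of the camera in the world. Camera axes: x right, y down, z forward; pixel columns grow to the right and rows downward; lengths in m; the calibration is good to about 2 mm. A picture is of the moment at which its call begins. camera_info takes no time and is no camera call.
- r.hand_in(): hands the job in; it is judged then, once.
The state is a dict: "clock": time; "joints": joint angles; "qvel": joint speeds; "tau": joint torques, N m; "tcp_pos": TCP position; "orientation": TCP orientation; "contact_force": force on the tool from outside, world axes, zero at the start; "moment": the same for the moment, N m; "grip_width": finger opening in m; "gripper_force": force on a finger pad.
Only numpy, scipy, OpenCV 4.12 (cv2) and the standard library are available. Lean on these libraries where they do the work, as an engineer would, in place of code of your own. Each camera call takes 0.05 s, during which the arm holds its last target. There are 200 camera calls.

## Task

Hang the deep carrier, the one with the taller sides and taller handle, by its handle on the two-pronged hanger, so that it hangs level and free of the table. Leave the shallow carrier and the white bottle where they stand.

Things in the scene. Friction and masses are not known exactly. Their poses are not given: they have to be found in the camera images.
- deep_handle (a point): Centre of the deep carrier's handle grip. Loose open grey box 74 (x) x 150 (y) x 60 mm high, 0.25-0.5 kg, vials below its rim; steel bail, plane across x, from the two short ends: top bar along y, 8 mm thick, 140 mm above the underside, uprights 140 mm apart (centres). Mid-bar, a square black sleeve, 14 mm wide (x), 14 high, 40 long (y). z up; same either way round.
- hanger_seat (a point): Where the middle of the bar lies when hung, 225 mm over the table. Fixed white stand, fork of two black 8 mm prongs at y = -42 and +42, centres 8 mm below this point, level along x from -30 to +30 mm; free ends rise to x = -45, 14 mm above it. x points from tips to post, z up; open side faces the robot. At +30 they bend down to the post (x = +75, 24 mm thick, top 40 mm below). Base 130 x 170 x 12.
- shallow_handle (a point): Centre of the handle grip of the shallow carrier, a loose bystander: like the deep one, 74 (x) x 150 (y) mm, but only 28 mm high with its handle bar (along y) 85 mm above its underside. z up.
- bottle_mid (a point): Centre (half-way up) of a closed white bottle with a black cap, a loose bystander, 56 mm across and 110 mm high, standing on the table at one side of the hanger. A low steel bowl, 90 mm across and 35 mm high, stands at the other side.
There are look-alikes about, which are no part of the job. What is shaped like the part that bears deep_handle but red or yellow is not meant.

How it is judged:
At the end, for the whole second after the job is handed in: The deep carrier hangs by its top bar on both prongs: the middle of its handle within 35 mm of the seat point along the prongs, 30 mm across them and 12 mm in height, the carrier level within about 11 degrees; the shallow carrier and the bottle within 30 mm of where they stood (x of deep_handle in the frame of hanger_seat between -0.035 and 0.035 m and y of deep_handle in the frame of hanger_seat between -0.03 and 0.03 m and z of deep_handle in the frame of hanger_seat between -0.012 and 0.012 m and angle between deep_handle's own z axis and vertical below 0.2 rad and distance of each of shallow_handle, bottle_mid from where it was at the start of the episode below 0.03 m); the robot touches nothing.
It fails at once if the shallow carrier is moved by more than 40 mm (distance of shallow_handle from where it was at the start of the episode above 0.04 m).
It fails at once if the bottle is moved by more than 40 mm (distance of bottle_mid from where it was at the start of the episode above 0.04 m).
It also fails if it takes over 46 s, if anything falls off the work surface, if the arm or the gripper's body presses on something with over 40 N, if the wrist force passes 120 N, or if a joint passes its speed limit or range.

## Working session

There is one attempt and no reset: what is moved stays moved. The work goes in short steps, Python scripts to look and compute and a tool call to move; the robot and the scene stay as the last step left them, time stands still between calls to the robot, and variables do not carry over. Pictures are saved under pics/ and viewed, at most 10 in all, crops included, and the job is handed in when it is done.

Besides the shell and the picture viewer there is one more tool, called after "Emit:" by a JSON object that holds its "name" and its "arguments", one argument or row to a line. play_rows: Moves the arm, as the interface text tells. Its arguments: {"type":"object","properties":{"targets":{"type":"string"},"squeeze":{"type":"number"}},"required":["targets"]}

```bash
mkdir -p pics
python3 - <<'E'
from bench import r
import cv2
for n in("side","top"):
    cv2.imwrite(f"pics/{n}0.png",r.grab_frame(n)[...,::-1]); print(r.camera_info(n))
o=r.get_obs();print(o)
E
```

```text
{'fov_y': 48.62935772131064, 'cx': 284.43904296059253, 'cy': 216.41182315799605, 'k1': -0.11005889985630837, 'position': array([ 0.13494652, -0.6221609 ,  0.79626524]), 'rotation': array([-2.18205168,  0.57737922, -0.28725185])}
{'fov_y': 49.14146569234384, 'cx': 280.06689187525126, 'cy': 212.89692124610298, 'k1': -0.12781744056409708, 'position': array([0.32019343, 0.07061019, 1.1858785 ]), 'rotation': array([-2.09596896,  2.12547486, -0.19032349])}
{'clock': 0.1, 'joints': array([-1.34109781,  0.47772868,  0.02232255,  1.55635524, -0.01147904,
        1.1093307 , -0.08310054]), 'qvel': array([ 0.00031315, -0.00119226, -0.00102586, -0.00200784, -0.00067059,
       -0.00101796, -0.00138888]), 'tau': array([ 3.57343277e-03, -5.97764182e+01,  1.61309447e+00, -2.81955868e+01,
        1.27221723e-02,  5.08646583e-03,  2.97755335e-06]), 'tcp_pos': array([0.22352643, 0.63633503, 0.23041391]), 'orientation': array([-5.27995433e-01, -3.09675012e+00,  2.64994342e-03]), 'contact_force': array([-0.16427394, -0.66792105, -0.39278894]), 'moment': array([-0.01155115, -0.02052842,  0.01729244]), 'gripper_force': 0.0, 'grip_width': 0.08526714422893948}
```

View pics/side0.png

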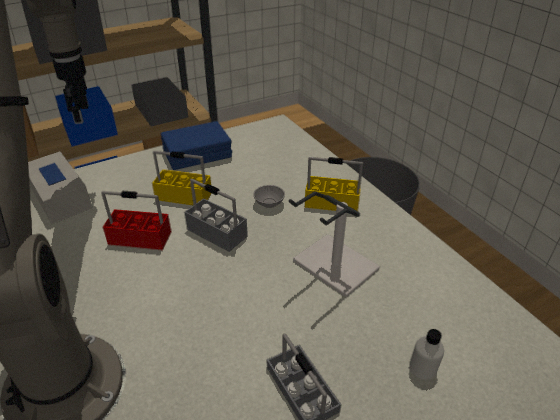

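View pics/top0.png

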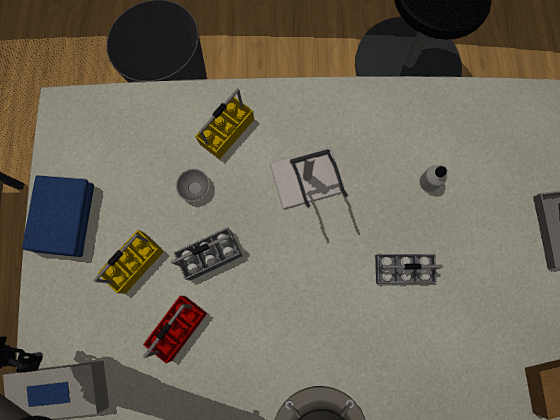

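The side view shows two grey carriers, at (215,222) and (302,385). They match top (208,254) and (406,267). The red and yellow ones are decoys. The hanger is at side (335,220) and top (320,175), the bowl is on its left and the bottle on its right. I'll enlarge both grey carriers and the fork to confirm.

Run:
```python
import cv2,numpy as np
s=cv2.imread("pics/side0.png");t=cv2.imread("pics/top0.png")
c=lambda im,x,y:cv2.resize(im[y:y+100,x:x+130],(390,300),interpolation=cv2.INTER_CUBIC)
cv2.imwrite("pics/c1.png",np.vstack([np.hstack([c(s,150,160),c(s,240,320)]),np.hstack([c(t,150,205),c(t,250,145)])]))
```

```text
(no output)
```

View pics/c1.png

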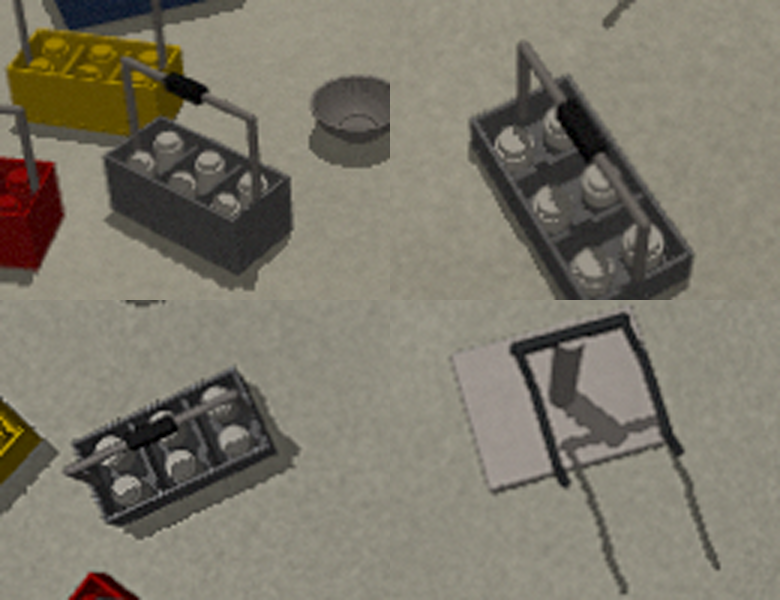

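The enlarged crop confirms it. The grey carrier at side (215,222) / top (208,254) has tall sides and a tall bail, so it is the deep one. The one at side (302,385) / top (406,267) is shallow. In the top view the fork tips are at about (308,206) and (346,196). Next I'll triangulate.

```bash
cat > h.py <<'E'
from bench import r
import cv2,numpy as np
from scipy.spatial.transform import Rotation as R
C={n:r.camera_info(n) for n in("side","top")}
def ray(n,p):
    c=C[n];f=210/np.tan(np.radians(c["fov_y"]/2))
    K=np.array([[f,0,c["cx"]],[0,f,c["cy"]],[0,0,1]])
    u=cv2.undistortPointsIter(np.array([[p]],float),K,np.array([c["k1"],0,0,0,0.]),None,None,(3,50,1e-10))[0,0]
    return np.array(c["position"]),R.from_rotvec(c["rotation"]).apply([*u,1])
def pl(n,p,z):
    o,d=ray(n,p);return o+d*(z-o[2])/d[2]
def tri(ps,pt):
    a,d=ray("side",ps);b,e=ray("top",pt)
    s=np.linalg.lstsq(np.c_[d,-e],b-a,rcond=None)[0]
    p,q=a+d*s[0],b+e*s[1];return (p+q)/2,np.linalg.norm(p-q)
def px(n,P):
    c=C[n];f=210/np.tan(np.radians(c["fov_y"]/2))
    q=R.from_rotvec(c["rotation"]).inv().apply(np.array(P)-c["position"]);u=q[:2]/q[2]
    return u*(1+c["k1"]*(u@u))*f+[c["cx"],c["cy"]]
E
python3 - <<'E'
from h import *
np.set_printoptions(precision=4,suppress=True)
s=cv2.imread("pics/side0.png");t=cv2.imread("pics/top0.png")
def dark(im,x0,y0,x1,y1,th=48):
    m=(im[y0:y1,x0:x1].max(2)<th).astype(np.uint8)
    n,l,st,ce=cv2.connectedComponentsWithStats(m)
    return [(st[i].tolist(),ce[i]+[x0,y0]) for i in range(1,n) if st[i][4]>12]
print("sleeve side",dark(s,195,175,232,200,40));print("sleeve top",dark(t,165,230,235,265,40))
print("deep sleeve",tri((212.3,189.3),(201,249.3)),pl("top",(201,249.3),.14),pl("side",(212.3,189.3),.14))
a,b=pl("top",(173.3,261.3),.14),pl("top",(231,235.7),.14);print("bar top",a,b,np.linalg.norm(a-b),(a+b)/2,np.degrees(np.arctan2(*(a-b)[[1,0]])))
a,b=pl("side",(192,180.7),.14),pl("side",(234,200),.14);print("bar side",a,b,np.linalg.norm(a-b),(a+b)/2,np.degrees(np.arctan2(*(a-b)[[1,0]])))
T=[pl("top",p,.239) for p in((308.3,205.7),(346.3,195.7))]
Cn=[pl("top",p,.217) for p in((292.3,161),(329.3,151))]
print("tips",T,np.linalg.norm(T[0]-T[1]));print("corn",Cn,np.linalg.norm(Cn[0]-Cn[1]))
print([px("side",p) for p in T+Cn])
d=T[0]-T[1];print("yaw from tips",np.degrees(np.arctan2(-d[0],d[1])))
for i in(0,1):
    e=Cn[i]-T[i];print(np.degrees(np.arctan2(e[1],e[0])),np.linalg.norm(e[:2]))
print("bottle",pl("top",(434,180),.055),"shallow",pl("top",(413,267),.085))
for im,n,b in((s,"s",(285,190,365,230)),):
    c=im[b[1]:b[3],b[0]:b[2]];cv2.imwrite("pics/c2.png",cv2.resize(c,None,fx=8,fy=8,interpolation=cv2.INTER_CUBIC))
E
```

```text
sleeve side [([9, 9, 15, 11, 87], array([210.954 , 188.8736]))]
sleeve top [([46, 0, 18, 10, 42], array([219.5238, 234.381 ])), ([10, 8, 36, 27, 226], array([196.4558, 249.3805])), ([50, 14, 9, 16, 28], array([219.25  , 252.7143])), ([54, 27, 16, 8, 38], array([227.3684, 260.8947])), ([9, 30, 10, 5, 30], array([179.6, 262.5]))]
deep sleeve (array([0.4461, 0.269 , 0.1435]), np.float64(0.001689378993025649)) [0.4457 0.2699 0.14  ] [0.4486 0.2736 0.14  ]
bar top [0.4186 0.334  0.14  ] [0.4765 0.2006 0.14  ] 0.1454130020858095 [0.4475 0.2673 0.14  ] 113.46543629629058
bar side [0.4185 0.334  0.14  ] [0.4764 0.2071 0.14  ] 0.13954821221284303 [0.4475 0.2705 0.14  ] 114.52086537239964
tips [array([0.5232, 0.0255, 0.239 ]), array([ 0.5436, -0.0556,  0.239 ])] 0.0836087745523596
corn [array([0.6292, 0.0572, 0.217 ]), array([ 0.651 , -0.0252,  0.217 ])] 0.0852186386161022
[array([290.1004, 200.3019]), array([320.6406, 219.114 ]), array([324.4829, 186.7988]), array([355.0974, 203.5759])]
yaw from tips 14.12512814102929
16.626041453393977 0.11062757561821379
15.779678224363163 0.11168482809343616
bottle [ 0.6253 -0.3089  0.055 ] shallow [ 0.4015 -0.2307  0.085 ]
```

View pics/c2.png

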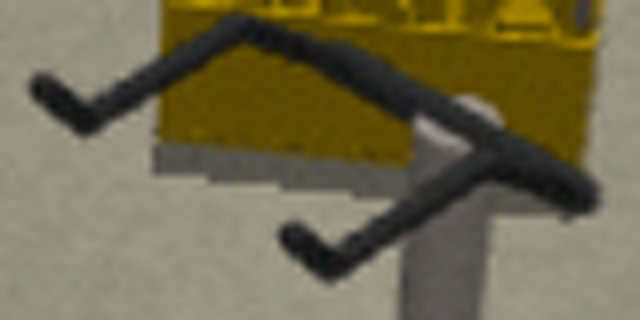

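```bash
cat >> h.py <<'E'
def go(P,yaw):
    "tool-frame shift/spin to bring TCP to P with tool y at yaw (deg, mod 180)"
    o=r.get_obs();M=R.from_rotvec(o["orientation"]).as_matrix();y=np.degrees(np.arctan2(M[1,1],M[0,1]))
    e=(yaw-y+90)%180-90
    print("t",round(o["clock"],2),"tcp",o["tcp_pos"].round(4),"toolz",M[:,2].round(3),"yaw",y.round(2),"shift",(M.T@(np.array(P)-o["tcp_pos"])).round(4),"spin",np.radians(-e).round(4),"F",o["contact_force"].round(1),"w",round(o["grip_width"],4))
E
python3 - <<'E'
from h import *
go((.447,.2695,.23),24)
c,s=np.cos(np.radians(15.3)),np.sin(np.radians(15.3));S=np.array([.5768,-.0032,.225])
for y in(.042,-.042):
  for x,z in((-.045,.014),(-.03,-.008),(.03,-.008)):
    P=S+[c*x-s*y,s*x+c*y,z];print(x,y,px("side",P),px("top",P))
E
```

```text
t 0.1 tcp [0.2235 0.6363 0.2304] toolz [-0.    -0.002 -1.   ] yaw 70.65 shift [-0.3324 -0.2721  0.0009] spin 0.8142 F [-0.2 -0.7 -0.4] w 0.0853
-0.045 0.042 [289.75057241 200.44247627] [308.34138126 206.09693487]
-0.03 0.042 [294.69035339 205.98269995] [305.91305527 201.7100783 ]
0.03 0.042 [314.14440713 194.07901093] [298.03996918 176.00136403]
-0.045 -0.042 [321.03712301 218.97152493] [346.28610996 195.28443919]
-0.03 -0.042 [325.46026155 224.34080871] [342.94619458 191.18449352]
0.03 -0.042 [344.71937167 211.20831323] [334.67314562 165.73547734]
```

Emit:
{"name": "play_rows", "arguments": {
  "targets": "-1 -0.03 -0.025 0 0.1; -1 -0.06 -0.05 0 0.2; -1 -0.09 -0.075 0 0.3; -1 -0.12 -0.1 0 0.4; -1 -0.15 -0.125 0 0.5; -1 -0.18 -0.15 0 0.6; -1 -0.21 -0.175 0 0.7; -1 -0.24 -0.2 0 0.8"
}}

```text
clock: 0.77
tcp_pos: [0.3843, 0.3667, 0.2311]
orientation: [-1.699, -2.642, 0.001]
contact_force: [0.6, -0.6, -1.0]
grip_width: 0.0853
gripper_force: 0.0
```

```bash
python3 -c "
from h import *
go((.447,.2695,.2),24)"
```

```text
t 0.77 tcp [0.3843 0.3667 0.2311] toolz [-0. -0. -1.] yaw 24.53 shift [-0.1144  0.0167  0.0311] spin 0.0092 F [ 0.6 -0.6 -1. ] w 0.0853
```

The predicted fork points match both images to within about 1 px.

Emit:
{"name": "play_rows", "arguments": {
  "targets": "-1 -0.03 0.004 0 0; -1 -0.06 0.008 0 0; -1 -0.09 0.013 0 0; -1 -0.114 0.017 0 0.01; -1 -0.114 0.017 0.02 0.01; -1 -0.114 0.017 0.03 0.01; -1 -0.114 0.017 0.03 0.01"
}}

```text
clock: 1.35
tcp_pos: [0.4453, 0.2716, 0.1988]
orientation: [-1.704, -2.637, 0.007]
contact_force: [-0.2, 0.1, 0.0]
grip_width: 0.0852
gripper_force: 0.0
```

Run:
```python
from h import *
go((.447,.2695,.121),24)
for n in("side","top"): cv2.imwrite(f"pics/{n}1.png",r.grab_frame(n)[...,::-1])
s=cv2.imread("pics/side1.png");t=cv2.imread("pics/top1.png")
c=lambda im,x,y:cv2.resize(im[y:y+150,x:x+110],(396,540),interpolation=cv2.INTER_CUBIC)
cv2.imwrite("pics/c3.png",np.hstack([c(s,160,110),c(t,145,180)]))
```

```text
t 1.35 tcp [0.4453 0.2716 0.1988] toolz [-0.004 -0.003 -1.   ] yaw 24.25 shift [-0.0025  0.0011  0.0778] spin 0.0044 F [-0.2  0.1  0. ] w 0.0852
```

View pics/c3.png

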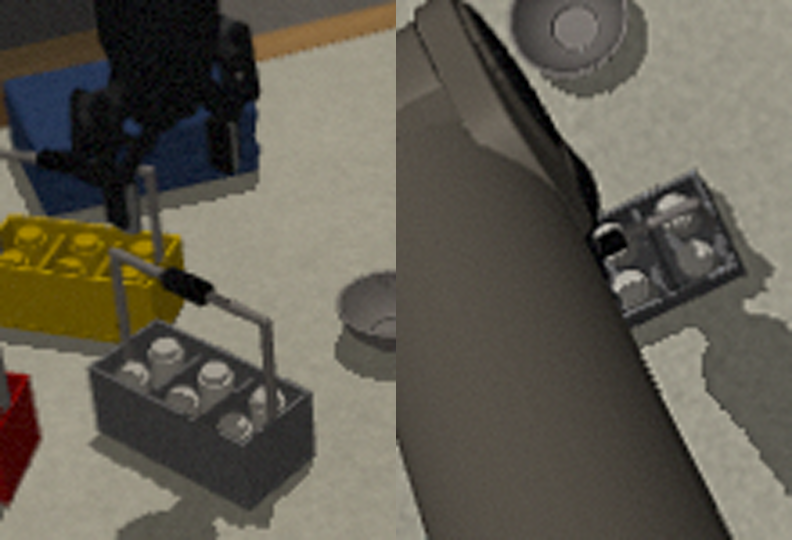

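The fingers are above the sleeve (side view about (212,189)), one on each side of the bar, with nothing in the way. I'll descend and grip.

Emit:
{"name": "play_rows", "arguments": {
  "targets": "-1 -0.0025 0.001 0.025 0; -1 -0.0025 0.001 0.05 0; -1 -0.0025 0.001 0.07 0; -1 -0.0025 0.001 0.078 0; -1 -0.0025 0.001 0.078 0"
}}

```text
clock: 1.87
tcp_pos: [0.4478, 0.2707, 0.1222]
orientation: [-1.703, -2.639, 0.004]
contact_force: [0.1, 0.1, -0.4]
grip_width: 0.0859
gripper_force: 0.0
```

Emit:
{"name": "play_rows", "arguments": {
  "targets": "0.3 0 0 0 0; 0.6 0 0 0 0; 1 0 0 0 0; 1 0 0 0 0; 1 0 0 0 0; 1 0 0 0 0; 1 0 0 0 0; 1 0 0 0 0",
  "squeeze": 60
}}

```text
clock: 2.53
tcp_pos: [0.449, 0.2705, 0.1239]
orientation: [-1.705, -2.638, -0.001]
contact_force: [-1.4, -0.1, 5.8]
grip_width: 0.0129
gripper_force: 59.1
```

Emit:
{"name": "play_rows", "arguments": {
  "targets": "1 0 0 -0.004 0; 1 0 0 -0.012 0; 1 0 0 -0.02 0; 1 0 0 -0.03 0; 1 0 0 -0.03 0"
}}

```text
clock: 2.95
tcp_pos: [0.4502, 0.2711, 0.1556]
orientation: [1.705, 2.637, 0.005]
contact_force: [-0.3, 0.5, -4.0]
grip_width: 0.0129
gripper_force: 58.8
```

Run:
```python
from h import *
go((.445,.26,.25),15.3)
s=r.grab_frame("side")[...,::-1]
cv2.imwrite("pics/c4.png",cv2.resize(s[90:270,100:300],None,fx=3,fy=3,interpolation=cv2.INTER_CUBIC))
```

```text
t 2.95 tcp [0.4502 0.2711 0.1556] toolz [ 0.003  0.002 -1.   ] yaw 24.22 shift [-0.0079 -0.009  -0.0945] spin 0.1557 F [-0.3  0.5 -4. ] w 0.0129
```

View pics/c4.png

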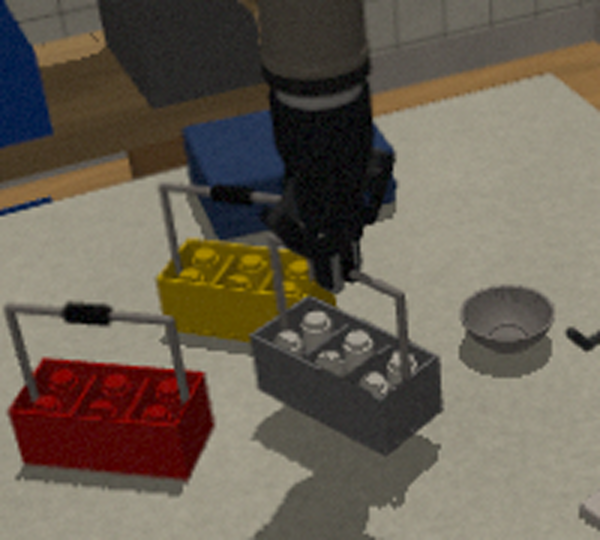

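The carrier is in the gripper, level and clear of the table. I'll lift it further, turn it and carry it across.

Emit:
{"name": "play_rows", "arguments": {
  "targets": "1 0 0 -0.015 0; 1 0 0 -0.035 0; 1 0 0 -0.055 0; 1 0 0 -0.075 0; 1 0 0 -0.09 0; 1 0 0 -0.1 0; 1 0 0 -0.1 0"
}}

```text
clock: 3.58
tcp_pos: [0.45, 0.271, 0.2552]
orientation: [1.705, 2.637, 0.006]
contact_force: [0.7, 0.9, -4.1]
grip_width: 0.0129
gripper_force: 59.0
```

```bash
python3 -c "
from h import *
go((.445,-.0392,.258),15.3)"
```

```text
t 3.58 tcp [0.45   0.271  0.2552] toolz [ 0.003  0.003 -1.   ] yaw 24.23 shift [-0.2808 -0.1319 -0.0036] spin 0.1558 F [ 0.7  0.9 -4.1] w 0.0129
```

Emit:
{"name": "play_rows", "arguments": {
  "targets": "1 -0.01 -0.005 -0.003 0; 1 -0.03 -0.014 -0.003 0; 1 -0.055 -0.026 -0.003 0.02; 1 -0.08 -0.038 -0.003 0.04; 1 -0.105 -0.05 -0.003 0.07; 1 -0.13 -0.062 -0.003 0.1; 1 -0.155 -0.074 -0.003 0.13; 1 -0.18 -0.085 -0.003 0.156"
}}

```text
clock: 4.25
tcp_pos: [0.4438, 0.0689, 0.255]
orientation: [-1.908, -2.494, 0.004]
contact_force: [0.9, -0.5, -4.3]
grip_width: 0.0127
gripper_force: 59.0
```

```bash
python3 -c "
from h import *
go((.445,-.0392,.258),15.3)"
```

```text
t 4.25 tcp [0.4438 0.0689 0.255 ] toolz [-0.003 -0.001 -1.   ] yaw 15.18 shift [-0.1046 -0.0272 -0.0029] spin -0.0021 F [ 0.9 -0.5 -4.3] w 0.0127
```

Emit:
{"name": "play_rows", "arguments": {
  "targets": "1 -0.02 -0.005 -0.003 0; 1 -0.045 -0.012 -0.003 0; 1 -0.07 -0.018 -0.003 0; 1 -0.09 -0.023 -0.003 0; 1 -0.105 -0.027 -0.003 0; 1 -0.105 -0.027 -0.003 0; 1 -0.105 -0.027 -0.003 0"
}}

```text
clock: 4.83
tcp_pos: [0.4457, -0.0385, 0.2583]
orientation: [-1.909, -2.493, 0.003]
contact_force: [1.0, 0.3, -4.3]
grip_width: 0.0129
gripper_force: 59.0
```

Run:
```python
from h import *
go((.5768,-.0032,.258),15.3)
s=r.grab_frame("side")[...,::-1]
cv2.imwrite("pics/c5.png",cv2.resize(s[110:310,180:400],None,fx=3,fy=3,interpolation=cv2.INTER_CUBIC))
```

```text
t 4.83 tcp [ 0.4457 -0.0385  0.2583] toolz [-0.002 -0.    -1.   ] yaw 15.13 shift [-2.000e-04  1.357e-01 -1.000e-04] spin -0.003 F [ 1.   0.3 -4.3] w 0.0129
```

View pics/c5.png

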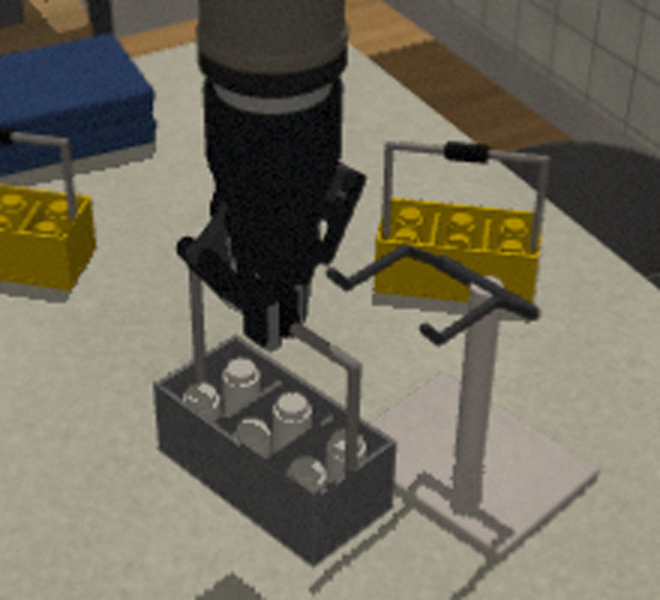

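The carrier hangs level in front of the fork, its bar parallel to the crossbar and its uprights outside the prong lines. I'll go in along the prongs, above the tips.

Emit:
{"name": "play_rows", "arguments": {
  "targets": "1 0 0.008 0 0; 1 0 0.022 0 0; 1 0 0.04 0 0; 1 0 0.058 0 0; 1 0 0.076 0 0; 1 0 0.094 0 0; 1 0 0.108 0 0; 1 0 0.118 0 0"
}}

```text
clock: 5.55
tcp_pos: [0.5625, -0.0038, 0.2585]
orientation: [-1.902, -2.5, 0.001]
contact_force: [0.3, -0.3, -3.8]
grip_width: 0.0131
gripper_force: 59.0
```

Emit:
{"name": "play_rows", "arguments": {
  "targets": "1 0 0.008 0 0; 1 0 0.015 0 0; 1 0 0.018 0 0; 1 0 0.018 0 0; 1 0 0.018 0 0"
}}

```text
clock: 5.97
tcp_pos: [0.5778, -0.0014, 0.2592]
orientation: [-1.906, -2.497, 0.0]
contact_force: [-0.6, 0.8, -4.6]
grip_width: 0.0127
gripper_force: 59.0
```

Run:
```python
from h import *
go((.5768,-.0032,.209),15.3)
s=r.grab_frame("side")[...,::-1]
cv2.imwrite("pics/c6.png",cv2.resize(s[110:310,220:440],None,fx=3,fy=3,interpolation=cv2.INTER_CUBIC))
```

```text
t 5.97 tcp [ 0.5778 -0.0014  0.2592] toolz [-0.001  0.    -1.   ] yaw 15.28 shift [-0.0015 -0.0015  0.0502] spin -0.0004 F [-0.6  0.8 -4.6] w 0.0127
```

View pics/c6.png

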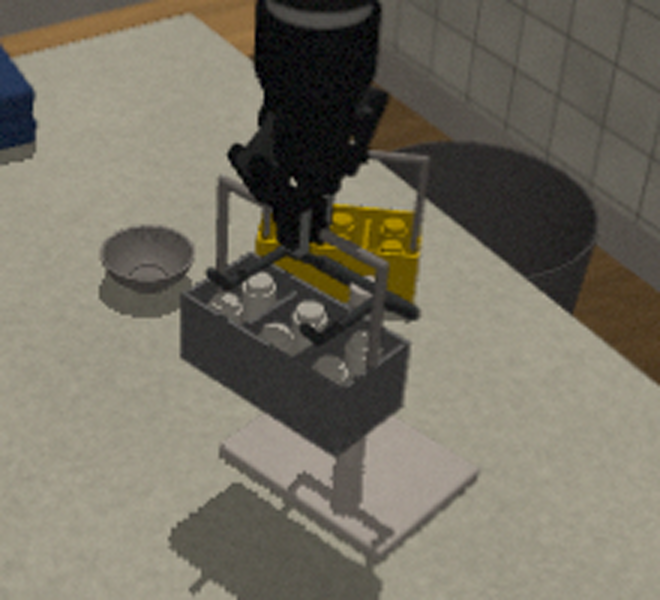

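Both prongs pass under the bar, inside the uprights. The bar is now well past the tips, so I'll lower it gently until it makes contact.

Emit:
{"name": "play_rows", "arguments": {
  "targets": "1 -0.001 -0.001 0.01 0; 1 -0.001 -0.001 0.02 0; 1 -0.001 -0.001 0.028 0; 1 -0.001 -0.001 0.034 0; 1 -0.001 -0.001 0.04 0; 1 -0.001 -0.001 0.044 0; 1 -0.001 -0.001 0.046 0; 1 -0.001 -0.001 0.046 0"
}}

```text
clock: 6.68
tcp_pos: [0.5774, -0.0023, 0.2128]
orientation: [-1.906, -2.497, 0.001]
contact_force: [0.3, -0.4, -2.8]
grip_width: 0.0126
gripper_force: 59.0
```

Emit:
{"name": "play_rows", "arguments": {
  "targets": "1 0 0 0.001 0; 1 0 0 0.002 0; 1 0 0 0.003 0; 1 0 0 0.003 0; 1 0 0 0.003 0"
}}

```text
clock: 7.1
tcp_pos: [0.5776, -0.0023, 0.2104]
orientation: [1.906, 2.497, 0.0]
contact_force: [-0.2, 0.3, -4.9]
grip_width: 0.0128
gripper_force: 59.0
```

Emit:
{"name": "play_rows", "arguments": {
  "targets": "1 0 0 0.001 0; 1 0 0 0.002 0; 1 0 0 0.003 0; 1 0 0 0.003 0; 1 0 0 0.003 0"
}}

```text
clock: 7.52
tcp_pos: [0.5778, -0.0023, 0.2084]
orientation: [1.906, 2.497, 0.002]
contact_force: [-3.9, 0.5, 5.0]
grip_width: 0.0126
gripper_force: 60.4
```

Contact: the force has gone from about -4 N to +5 N, so the prongs carry the load. Releasing.

Emit:
{"name": "play_rows", "arguments": {
  "targets": "0.6 0 0 0 0; 0.4 0 0 0 0; 0.2 0 0 0 0; 0 0 0 0 0; 0 0 0 0 0; 0 0 0 0 0; 0 0 0 0 0"
}}

```text
clock: 8.1
tcp_pos: [0.5776, -0.0024, 0.2072]
orientation: [-1.906, -2.497, 0.0]
contact_force: [0.0, -0.0, -0.5]
grip_width: 0.0427
gripper_force: 0.0
```

Emit:
{"name": "play_rows", "arguments": {
  "targets": "0 0 0 -0.006 0; 0 0 0 -0.016 0; 0 0 0 -0.03 0; 0 0 0 -0.05 0; 0 0 0 -0.075 0; 0 0 0 -0.1 0; 0 0 0 -0.12 0; 0 0 0 -0.12 0"
}}

```text
clock: 8.77
tcp_pos: [0.5799, -0.0029, 0.3329]
orientation: [1.903, 2.492, 0.01]
contact_force: [0.3, -0.2, 0.8]
grip_width: 0.0424
gripper_force: 0.0
```

Run:
```python
from h import *
go((.5768,-.0032,.3),15.3)
s=r.grab_frame("side")[...,::-1];cv2.imwrite("pics/side7.png",s)
cv2.imwrite("pics/c7.png",cv2.resize(s[110:310,220:440],None,fx=3,fy=3,interpolation=cv2.INTER_CUBIC))
print(px("side",(.5768,-.0032,.225)))
```

```text
t 8.77 tcp [ 0.5799 -0.0029  0.3329] toolz [ 0.008  0.001 -1.   ] yaw 15.26 shift [ 0.0005 -0.0033  0.0328] spin -0.0006 F [ 0.3 -0.2  0.8] w 0.0424
[319.77801751 205.4668244 ]
```

View pics/c7.png

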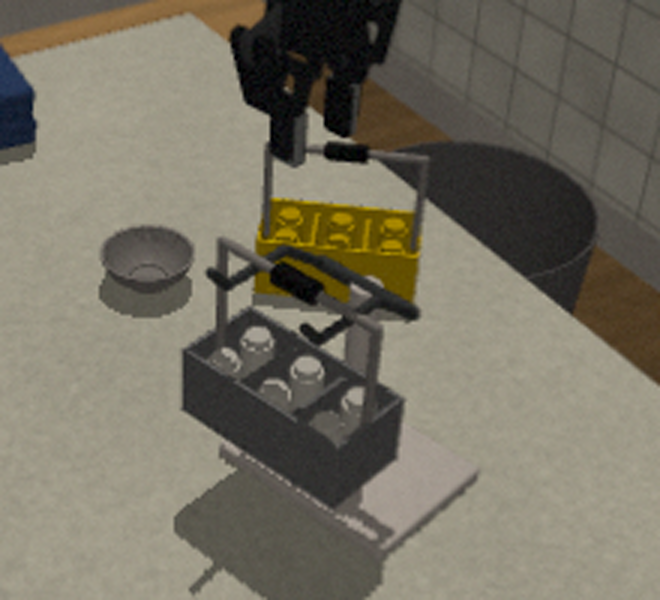

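It hangs by both prongs. The sleeve is at side pixel (319,204), against (320,205) predicted for the seat. It looks level, and the gripper is clear. I'll let any swing die down, check that it is still, then hand in.

Emit:
{"name": "play_rows", "arguments": {
  "targets": "0 0 0 0 0; 0 0 0 0 0; 0 0 0 0 0; 0 0 0 0 0; 0 0 0 0 0; 0 0 0 0 0; 0 0 0 0 0; 0 0 0 0 0"
}}

```text
clock: 9.48
tcp_pos: [0.5775, -0.0024, 0.3272]
orientation: [-1.906, -2.497, 0.0]
contact_force: [-0.6, -0.0, -0.8]
grip_width: 0.0423
gripper_force: 0.0
```

Emit:
{"name": "play_rows", "arguments": {
  "targets": "0 0 0 0 0; 0 0 0 0 0; 0 0 0 0 0; 0 0 0 0 0; 0 0 0 0 0; 0 0 0 0 0; 0 0 0 0 0; 0 0 0 0 0"
}}

```text
clock: 10.15
tcp_pos: [0.5776, -0.0024, 0.3273]
orientation: [-1.906, -2.497, -0.0]
contact_force: [1.1, -1.1, -0.0]
grip_width: 0.0428
gripper_force: 0.0
```

Run:
```python
from h import *
g=lambda:r.grab_frame("side")[...,::-1].astype(int)
a=g();b=[g() for _ in range(6)]
reg=np.s_[180:290,275:365];old=cv2.imread("pics/side7.png").astype(int);s0=cv2.imread("pics/side0.png").astype(int)
m=lambda p,q,g:np.abs(p[g]-q[g]).mean()
print("swing",m(a,old,reg),[round(m(a,x,reg),2) for x in b],"bystanders",m(a,s0,np.s_[320:420,260:450]))
```

```text
swing 2.175016835016835 [np.float64(2.11), np.float64(2.13), np.float64(2.12), np.float64(2.12), np.float64(2.12), np.float64(2.12)] bystanders 13.334771929824562
```

The carrier is still, since the differences are only image noise. The bystander region did change by 13, perhaps from the arm or its shadow, so I'll look.

```bash
python3 -c "
from h import *
s=r.grab_frame('side')[...,::-1];s0=cv2.imread('pics/side0.png')
c=lambda i:cv2.resize(i[300:420,250:450],None,fx=2,fy=2)
cv2.imwrite('pics/c8.png',np.hstack([c(s0),c(s)]))"
```

```text
(no output)
```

View pics/c8.png

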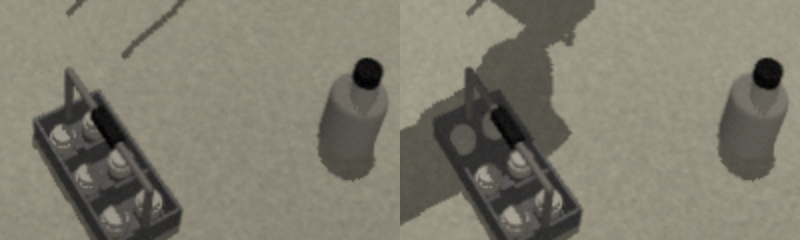

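The change is only the arm's shadow. The shallow carrier and the bottle are at the same pixels as at the start.

```bash
python3 -c "
from bench import r
print(r.hand_in())"
```

```text
the job is handed in; nothing more can be done
None
```

The deep carrier hangs level by its handle on both prongs, clear of the table; the shallow carrier and bottle have not moved, and I handed the job in at about 10.6 s (no verdict was returned).

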